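# Read the tourmaline under the magnifier

### The job

Light the specimen tray's plinth: on the key box, push the three round keys fully down one at a time, the largest first, then the middle-sized, then the smallest, never the square key. Then take the rectangular magnifier by its wooden handle, carry it over the specimens standing between and the tray's walls without bumping the tray, the black tourmaline rod or any other specimen, and hold it level about 15 mm above the rod, with the lens centred over the rod and its long side along it, touching nothing. Finish there: the program ends with the gripper still holding the magnifier still in the air.

Things in the scene. Friction and masses are not known exactly. Their poses are not given: they have to be found in the camera images.
- magnifier: rectangular reading magnifier lying flat, 225 mm long, 130 g. Origin: under the lens centre, at the underside; z up. Black frame 100 (x) by 56 mm (y), 14 mm high, flat glass lens; brass ferrule, then straight wooden handle along -x, from x = -65 to -175 mm, 24 mm wide, z = 0 to 22 mm. Frame and handle share the underside z = 0. Centre of mass near x = -65 mm
- magnifier_grip (a point): good place to grip the wooden handle: 85 mm from the lens centre along the magnifier's -x, at mid-height (11 mm above its underside); axes as the magnifier's
- rod: loose black tourmaline rod, hexagonal, 80 mm long (along its x), 18 mm high, 21 mm wide, lying on the white plinth in the tray between two rails 4 mm high. Origin: centre of its underside; z up
- rod_top (a point): centre of the rod's top face, 18 mm above its origin, 66 mm above the table; axes as the rod's
- tray: fixed open wooden specimen tray, 200 (x) by 160 mm (y), walls 50 mm high, 6 mm thick, inner floor at 6 mm. Origin: centre of its underside, on the table. In its middle a white plinth 94 x 36 mm, top at 48 mm, carries the rod along the tray's x. Stands left or right of the key box, the magnifier on the other side
- keybox: fixed grey key box, 112 x 112 mm, top face at 25 mm, for the plinth's lamp. Origin: centre of its underside. Four spring keys 52 mm apart in a square stand 15 mm above the face (tops at 40 mm), 5 mm travel, 1 N per mm (5 N fully down), springing back when let go
- amethyst: loose violet amethyst cluster on grey rock, 75 x 62 mm, 84 mm high; origin: centre of underside. With calcite and quartz it stands between magnifier and tray, beyond the key box
- calcite: loose orange calcite rhomb, 66 x 48 mm, 42 mm high; origin: centre of underside
- quartz: loose clear quartz point on a round wooden foot 60 mm across, 102 mm high in all; origin: centre of underside
- pyrite: loose small pyrite lump about 20 mm, 22 mm high, on the tray's floor beside the plinth; origin: centre of underside
- key_large (a joint): large round key, 33 mm across, at (-26, -26) mm in the key box's frame; joint value 0 up to 0.005 m fully down
- key_large_top (a point): centre of the top of the large round key; moves with it
- key_medium (a joint): middle-sized round key, 23 mm across, at (26, 26) mm in the key box's frame; joint value 0 up to 0.005 m fully down
- key_medium_top (a point): centre of the top of the middle-sized round key; moves with it
- key_small (a joint): small round key, 15 mm across, at (-26, 26) mm in the key box's frame; joint value 0 up to 0.005 m fully down
- key_small_top (a point): centre of the top of the small round key; moves with it
- key_square (a joint): square key, 24 mm wide, at (26, -26) mm in the key box's frame; not to be pressed; joint value 0 up to 0.005 m fully down
- key_square_top (a point): centre of the top of the square key; moves with it
Not all that is in view belongs to the job. What is shaped like the quartz but green is not meant.

How it is judged:
By the outcome, as a careful person would: the job done as asked, in the order asked, and still so for the second after the job is handed in, while the arm keeps its last pose, push and grip.
It also fails if it takes over 69 s, if anything falls off the work surface, if the arm or the gripper's body presses on something with over 40 N, if the wrist force passes 120 N, or if a joint passes its speed limit or range.

### The arm

A 6-joint arm with a two-finger parallel gripper is mounted at the origin on the work surface. World frame = base frame: x ahead of the robot, y to its left, z up, the work surface at z = 0. Lengths are in mm, angles in rad, forces in N, time in s.
With the tool pointing down it reaches from about 350 to 875 mm from the base axis. Payload 4.2 kg.
Tool frame: the origin (TCP) lies on the mounting face of the last link; the fingertips stand 173 mm ahead of it and the grasp point (between the pads) lies 155 mm ahead of it; z points along the fingers, y is the line along which they close (so a half turn about z gives the same grasp; the last joint's range is limited). The gripper opens to 85 mm and grips with 20 to 120 N. Pads are 22 mm wide; open, the fingers measure 114 mm over their backs; the gripper's body (76 mm by 85 mm) begins 54 mm behind the grasp point. The pads swing forward as they close: fully open they stand 13 mm farther back than shut.
Start: joints at [-0.995, 0.385, 0.008, 0, -1.194, -0.259], TCP at [194.72, -593.872, 404.712] pointing down, gripper open.
Joint ranges: [-3.14, 3.14], [-1.21, 2.06], [-1.07, 1.41], [-3.16, 2.05], [-2.99, -0.16], [-3.1, 3.1]. Speed limits (rad/s): [2.79, 2.79, 3.14, 3.14, 3.14, 3.14].

### API

Orientations are given as a unit quaternion [x, y, z, w].
In Python, from bench import arm gives the robot as it stands. The module is installed in compiled form; this text tells all that it offers.
- The arm moves only by the tool move_arm, never from a script. Its arguments are lists of equal length, an entry for each row: "fingers": the finger opening in mm, from 0 to 85.4; "travel": the shift along the tool's x, y, z in mm, a list of three; "dr": the turn, a rotation vector about the tool's x, y, z in rad, a list of three. A call has 1 to 10 rows; each row is the pose to reach, as a shift and turn from the pose commanded when the call began, along the tool's axes at that moment; what a row does not reach only later rows make up. A row lasts 1/10 s, in which the tool goes at most 50 mm and 8.59 degrees, less where a joint would pass 70% of its speed; a pose out of reach is approached as far as the arm can. A call with a gripper value outside its range is refused whole. The fingers move at their own pace and stop on an object; the grip force is fixed at half the most. Time passes only in rows, so rows that repeat a pose let the fingers close. It gives the time, the measured TCP pose, the force, the opening and the grip force at its end, in the units of the state.
- arm.read_state(): the state, without advancing time (a new reading comes with each control period).
- arm.get_image(name): name is "scene" or "top"; returns the picture (480x640x3 uint8, red, green, blue); there is no depth.
- arm.camera_model(name): a dict with "intrinsics" (3x3 intrinsics, pixels), "pose" (4x4, takes a point from camera to world coordinates). Camera axes: x right, y up, looking along -z (the intrinsics and any distortion apply to the point x, -y, -z); pixel columns grow to the right and rows downward; lengths in mm; the calibration is good to about 2 mm. A picture is of the moment at which its call begins. camera_model takes no time and is no camera call.
- arm.job_done(): hands the job in; it is judged then, once.
The state is a dict: "clock": time; "joints": joint angles; "joint_vel": joint speeds; "joint_efforts": joint torques, N m; "position": TCP position; "ee_rot": TCP orientation; "contact_force": force on the tool from outside, world axes, zero at the start; "wrist_torque": the same for the moment, N m; "gripper_width": finger opening in mm; "grasp_force": force on a finger pad.
Only numpy, scipy, OpenCV 4.12 (cv2) and the standard library are available. Lean on these libraries where they do the work, as an engineer would, in place of code of your own. Each camera call takes 0.05 s, during which the arm holds its last target. There are 200 camera calls.

## Working session

There is one attempt and no reset: what is moved stays moved. The work goes in short steps, Python scripts to look and compute and a tool call to move; the robot and the scene stay as the last step left them, time stands still between calls to the robot, and variables do not carry over. Pictures are saved under pics/ and viewed, at most 10 in all, crops included, and the job is handed in when it is done.

Besides the shell and the picture viewer there is one more tool, called as name(argument=value, ...), one argument or row to a line, values as JSON. move_arm: Moves the arm, as the interface text tells. Its arguments: {"type":"object","properties":{"fingers":{"type":"array","items":{"type":"number"}},"travel":{"type":"array","items":{"type":"array","items":{"type":"number"}}},"dr":{"type":"array","items":{"type":"array","items":{"type":"number"}}}},"required":["fingers","travel","dr"]}

```bash
mkdir -p pics; python3 - <<'E'
from bench import arm
import cv2
for n in("scene","top"):
    cv2.imwrite(f"pics/{n}0.png",arm.get_image(n)[:,:,::-1]); m=arm.camera_model(n); print(n,m["intrinsics"],m["pose"],{k:v for k,v in m.items() if k not in("intrinsics","pose")})
s=arm.read_state();print(s)
E
```

```text
scene [[620.15839591   0.         313.09257343]
 [  0.         620.15839591 241.74787169]
 [  0.           0.           1.        ]] [[ 8.00893894e-01 -4.26685004e-01  4.20129595e-01  1.14633684e+03]
 [ 5.98804178e-01  5.68819935e-01 -5.63806206e-01 -6.94020563e+02]
 [ 1.58956445e-03  7.03124305e-01  7.11065176e-01  9.69316647e+02]
 [ 0.00000000e+00  0.00000000e+00  0.00000000e+00  1.00000000e+00]] {}
top [[614.2836594    0.         324.09254363]
 [  0.         614.2836594  229.86770805]
 [  0.           0.           1.        ]] [[-1.31767695e-02  9.83002086e-01 -1.83120923e-01  4.07505558e+02]
 [-9.99608651e-01 -8.43044822e-03  2.66734380e-02  2.81276828e+01]
 [ 2.46762537e-02  1.83400728e-01  9.82728475e-01  1.18739240e+03]
 [ 0.00000000e+00  0.00000000e+00  0.00000000e+00  1.00000000e+00]] {}
{'clock': 0.1, 'joints': array([-9.95437651e-01,  3.85495290e-01,  6.79109827e-03, -4.10070177e-04,
       -1.19399144e+00, -2.58591480e-01]), 'joint_vel': array([ 9.77912401e-04, -2.82219507e-03,  2.88976722e-03, -4.79782663e-05,
       -1.06293458e-03,  8.96070511e-04]), 'joint_efforts': array([-3.34991546e-04, -3.93320274e+01,  1.88929886e+01,  4.19795126e+00,
       -2.59934561e-03,  1.30553147e-05]), 'position': array([ 194.66165132, -593.73633586,  403.73609912]), 'ee_rot': array([-1.57647491e-01,  9.87494977e-01,  9.45468942e-04, -2.10356254e-04]), 'contact_force': array([-0.16972753,  0.18848448, -0.38087957]), 'wrist_torque': array([-0.01996036, -0.00263766,  0.03803504]), 'grasp_force': 0.0, 'gripper_width': 85.10183058804273}
```

View pics/top0.png

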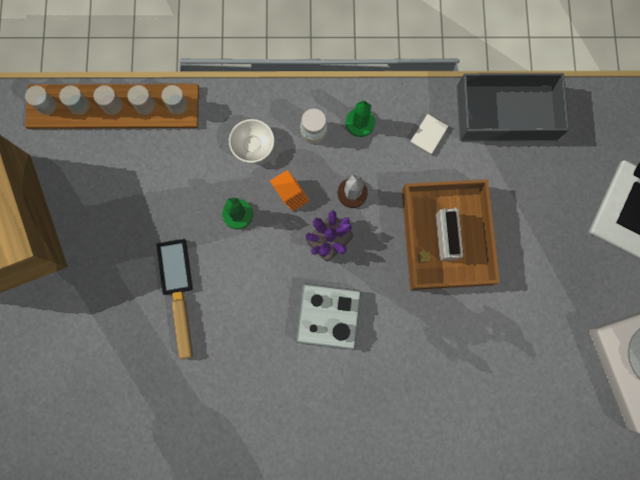

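View pics/scene0.png

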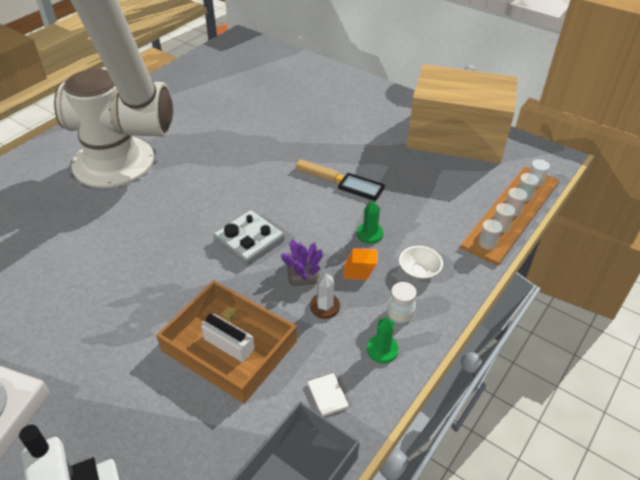

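```bash
cat > h.py <<'E'
import numpy as np,cv2
from bench import arm
def ray(n,u,v,z):
    m=arm.camera_model(n);K=m["intrinsics"];T=m["pose"]
    d=np.linalg.inv(K)@[u,v,1];d=T[:3,:3]@[d[0],-d[1],-d[2]];o=T[:3,3]
    return o+d*(z-o[2])/d[2]
def proj(n,p):
    m=arm.camera_model(n);K=m["intrinsics"];T=m["pose"]
    q=T[:3,:3].T@(np.array(p)-T[:3,3]);q=K@[q[0],-q[1],-q[2]];return q[:2]/q[2]
E
python3 - <<'E'
import cv2,numpy as np
from h import *
t=cv2.imread("pics/top0.png");s=cv2.imread("pics/scene0.png")
up=lambda i,x,y,w,h,k:cv2.resize(i[y:y+h,x:x+w],None,fx=k,fy=k,interpolation=cv2.INTER_CUBIC)
c=np.zeros((600,800,3),np.uint8)
a=up(t,395,170,110,125,4);c[:500,:440]=a
b=up(t,290,275,75,80,4);c[:320,440:740]=b
d=up(s,205,205,90,60,4);c[330:570,440:800]=d
cv2.imwrite("pics/c.png",c)
g=cv2.cvtColor(t,cv2.COLOR_BGR2GRAY);hsv=cv2.cvtColor(t,cv2.COLOR_BGR2HSV)
def comps(mask,x0,y0,x1,y1,z,mn=20):
    m=np.zeros_like(g);m[y0:y1,x0:x1]=mask[y0:y1,x0:x1]*255
    for k in cv2.findContours(m,0,2)[0]:
        if cv2.contourArea(k)>mn:
            r=cv2.minAreaRect(k);M=cv2.moments(k)
            print(np.round(r[0],1),np.round(r[1],1),round(r[2],1),'world',[np.round(ray("top",*p,z)[:2],1).tolist() for p in [(M['m10']/M['m00'],M['m01']/M['m00']),*cv2.boxPoints(r)]])
print('keys');comps(g<70,303,288,356,345,40)
print('box');comps(g>140,290,275,370,355,25,200)
print('frame');comps(g<60,150,230,200,297,14,100)
print('handle');comps((hsv[:,:,1]>90)&(hsv[:,:,0]<25)&(hsv[:,:,2]>90),165,285,200,365,20)
print('rod');comps(g<60,437,205,466,262,66)
print('tray');comps((hsv[:,:,1]>80)&(hsv[:,:,0]<25),395,170,510,300,50,500)
E
```

```text
keys
[313.2 328.2] [6.4 5.7] 45.0 world [[437.1, 19.7], [437.4, 27.3], [444.6, 19.8], [436.3, 11.6], [429.1, 19.0]]
[341. 331.] [16. 16.] 0.0 world [[430.4, -31.6], [416.9, -16.7], [446.0, -17.2], [445.6, -46.8], [416.5, -46.2]]
[344.1 303.6] [12.2 12.3] 7.1 world [[481.5, -38.3], [471.8, -25.5], [494.3, -28.7], [491.3, -51.2], [468.7, -47.9]]
[316.5 300. ] [10. 11.] 90.0 world [[488.6, 12.8], [498.1, 23.0], [497.9, 2.5], [479.3, 2.7], [479.6, 23.2]]
box
[328.2 316.1] [56.3 56.7] 6.8 world [[461.4, -0.1], [414.4, 49.9], [519.1, 36.6], [505.2, -69.0], [400.7, -53.9]]
frame
[173.9 266.8] [53.  31.1] 82.9 world [[557.7, 284.3], [604.3, 321.5], [611.3, 262.6], [509.9, 247.4], [503.3, 305.4]]
handle
[180.6 324.6] [66.8 12.4] 82.6 world [[445.7, 266.7], [507.8, 288.4], [510.6, 265.4], [387.7, 246.0], [385.1, 268.6]]
rod
[452.5 232.5] [42.   9.9] 84.3 world [[609.4, -241.9], [648.3, -230.7], [650.1, -249.3], [570.8, -253.0], [569.1, -234.6]]
tray
[450.  233.8] [108.5  89.7] 85.0 world [[608.9, -239.9], [708.1, -150.6], [722.7, -324.0], [514.0, -328.8], [501.2, -160.9]]
```

View pics/c.png

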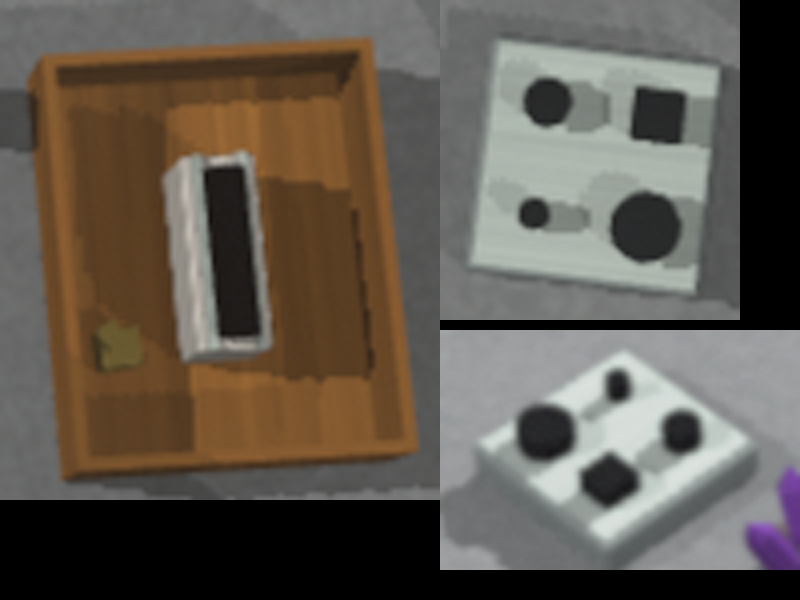

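```bash
python3 - <<'E'
from h import *
t=cv2.imread("pics/top0.png");s=cv2.imread("pics/scene0.png")
for u,v in [(405.5,184.5),(488,180),(498.75,283),(412,288)]: print('rim',ray("top",u,v,50).round(1))
for u,v in [(213,283),(297,330),(245,388),(160,337)]: print('rimS',ray("scene",u,v,50).round(1))
gs=cv2.cvtColor(s,cv2.COLOR_BGR2GRAY);m=np.zeros_like(gs);m[308:350,198:256]=(gs[308:350,198:256]<50)*255
k=max(cv2.findContours(m,0,2)[0],key=cv2.contourArea);r=cv2.minAreaRect(k)
print('rodS',r,[ray("scene",*p,62)[:2].round(1).tolist() for p in[r[0],*cv2.boxPoints(r)]])
def rect(cx,cy,yaw,w,h,z):
    c,q=np.cos(yaw),np.sin(yaw)
    return [(cx+c*a*w/2-q*b*h/2,cy+q*a*w/2+c*b*h/2,z) for a,b in((-1,-1),(1,-1),(1,1),(-1,1))]
d=np.deg2rad
P=[rect(611,-243,d(2.8),200,160,50),rect(611,-243,d(2.8),80,10.4,66),rect(611,-243,d(2.8),94,36,48),
 rect(459.5,-9.3,d(-7.5),112,112,25),rect(558.5,284.4,d(9),100,56,14),rect(558.5-118.5,284.4-18.8,d(9),110,24,22)]
o=[]
for n,i,(x,y,w,h),kk in(("top",t,(150,170,350,190),2.28),("scene",s,(150,150,250,250),1.2)):
    K=3;b=cv2.resize(i,None,fx=K,fy=K,interpolation=cv2.INTER_CUBIC)
    for p in P: cv2.polylines(b,[np.int32([(proj(n,q)+.5)*K for q in p])],1,(255,255,0),1)
    o.append(b)
c=np.zeros((600,800,3),np.uint8)
T,S=o
def put(b,x,y,w,h,X,Y): c[Y:Y+h*3,X:X+w*3]=b[y*3:(y+h)*3,x*3:(x+w)*3]
put(T,400,172,103,125,0,0);put(T,152,233,50,130,310,0);put(S,155,275,145,125,462-97+100-5,0) if 0 else None
put(S,157,278,110,120,465,0);put(S,290,150,100,55,0,400);put(T,295,280,70,70,310,390);put(S,210,205,80,60,525,370)
cv2.imwrite("pics/o.png",c)
E
```

```text
rim [ 706.6 -160.    50. ]
rim [ 714.4 -319.8   50. ]
rim [ 515.7 -327.6   50. ]
rim [ 508.2 -164.7   50. ]
rimS [ 514.5 -173.4   50. ]
rimS [ 715.5 -164.4   50. ]
rimS [ 719.3 -312.6   50. ]
rimS [ 526.7 -325.4   50. ]
rodS ((224.6707763671875, 327.0545349121094), (41.67608642578125, 7.469987869262695), 30.699722290039062) [[612.3, -244.7], [571.8, -253.9], [567.1, -238.9], [651.9, -235.6], [655.7, -250.2]]
```

View pics/o.png

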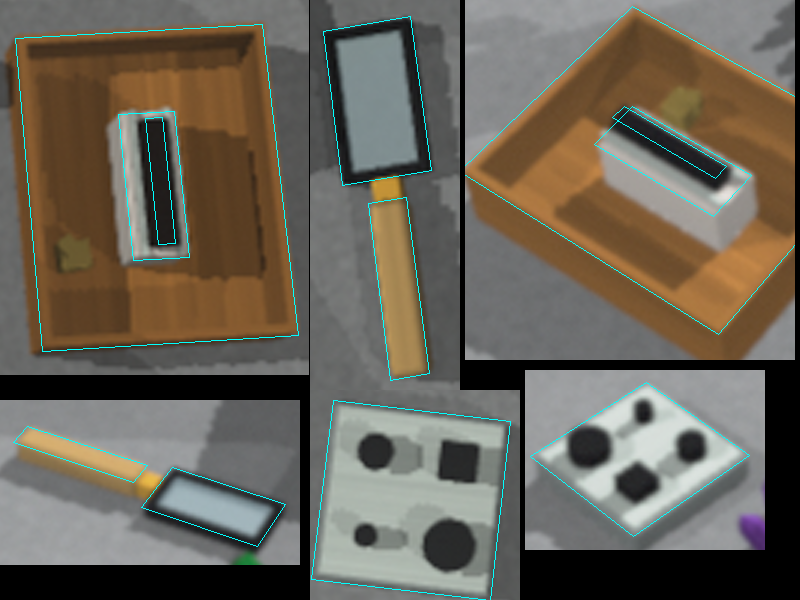

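```bash
cat >> h.py <<'E'
from scipy.spatial.transform import Rotation as R
def go(x,y,z,yaw=None,frm=None):
    """travel, dr for TCP target; yaw = world angle (deg) of tool y"""
    s=arm.read_state();r=R.from_quat(s["ee_rot"]);d=np.array([x,y,z])-(s["position"] if frm is None else frm)
    if yaw is not None:
        a=np.deg2rad(yaw);yv=np.array([np.cos(a),np.sin(a),0]);zv=np.array([0,0,-1.]);T=R.from_matrix(np.c_[np.cross(yv,zv),yv,zv])
        dr=(r.inv()*T).as_rotvec()
    else: dr=None
    print(s["clock"],"pos",s["position"].round(1),"joints",s["joints"].round(2),"trav",r.inv().apply(d).round(1),"dr",None if dr is None else dr.round(4))
E
python3 -c "
from h import *
go(430.4,-31.6,404,99);go(430.4,-31.6,230,99)"
```

```text
0.1 pos [ 194.7 -593.7  403.7] joints [-1.    0.39  0.01 -0.   -1.19 -0.26] trav [-399.   460.8    0.6] dr [ 0.0019 -0.0003  0.1595]
0.1 pos [ 194.7 -593.7  403.7] joints [-1.    0.39  0.01 -0.   -1.19 -0.26] trav [-399.1  460.5  174.6] dr [ 0.0019 -0.0003  0.1595]
```

move_arm(
  fingers=[0,0,0,0,0,0,0,0,0,0],
  travel=[
    [-20,23,0],
    [-48,55,0],
    [-80,92,5],
    [-112,129,10],
    [-144,166,15],
    [-176,203,25],
    [-208,240,35],
    [-240,277,45],
    [-270,312,55],
    [-300,346,65],
  ],
  dr=[
    [0,0,0.01],
    [0,0,0.03],
    [0,0,0.05],
    [0,0,0.07],
    [0,0,0.09],
    [0,0,0.11],
    [0,0,0.13],
    [0,0,0.15],
    [0,0,0.159],
    [0,0,0.159],
  ],
)

```text
clock: 1.1
position: [372.0, -169.7, 339.4]
ee_rot: [-0.079, 0.997, 0.0, 0.0]
contact_force: [0.8, 0.2, -0.2]
gripper_width: 0.2
grasp_force: 0.0
```

```bash
python3 -c "
from h import *
go(430.4,-31.6,230,99)"
```

```text
1.1 pos [ 372.  -169.7  339.4] joints [-0.03  0.08 -0.59 -0.   -0.91 -1.39] trav [-79.3 127.2 109.4] dr [0.     0.0004 0.0008]
```

move_arm(
  fingers=[0,0,0,0,0,0,0],
  travel=[
    [-20,32,20],
    [-40,64,45],
    [-58,92,70],
    [-70,113,90],
    [-78,124,104],
    [-79.3,127.2,110],
    [-79.3,127.2,110],
  ],
  dr=[
    [0,0,0],
    [0,0,0],
    [0,0,0],
    [0,0,0],
    [0,0,0],
    [0,0,0],
    [0,0,0],
  ],
)

```text
clock: 1.8
position: [430.0, -33.4, 228.9]
ee_rot: [-0.079, 0.997, -0.0, -0.001]
contact_force: [-0.2, -0.8, 0.4]
gripper_width: 0.2
grasp_force: 0.0
```

```bash
python3 -c "
from h import *
cv2.imwrite('pics/k.png',cv2.resize(np.hstack([arm.get_image('scene')[150:350,150:350],arm.get_image('top')[220:420,230:430]])[:,:,::-1],None,fx=2,fy=2))
go(430.4,-31.6,206,99)"
```

```text
1.9 pos [430.1 -34.  230.1] joints [ 0.3   0.29 -0.68  0.   -0.6  -1.71] trav [-0.6  2.4 24.1] dr [-0.      0.0001  0.0002]
```

View pics/k.png

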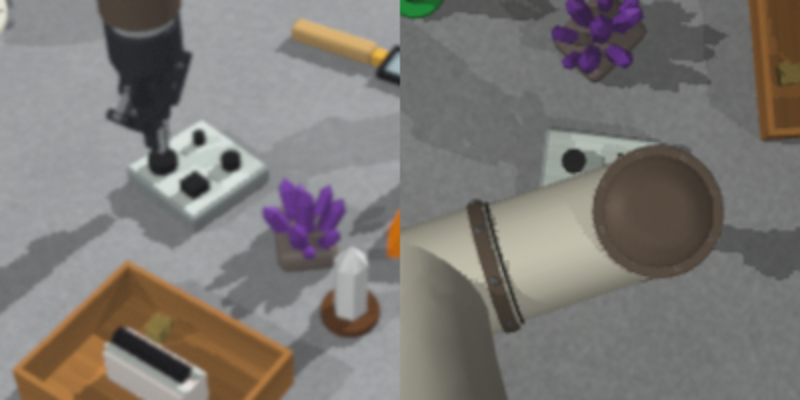

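move_arm(
  fingers=[0,0,0,0,0,0,0,0],
  travel=[
    [0,1,4],
    [0,2,10],
    [0,2,14],
    [0,2,17],
    [0,2,20],
    [0,2,22.5],
    [0,2,23.5],
    [0,2,23.5],
  ],
  dr=[
    [0,0,0],
    [0,0,0],
    [0,0,0],
    [0,0,0],
    [0,0,0],
    [0,0,0],
    [0,0,0],
    [0,0,0],
  ],
)

```text
clock: 2.7
position: [429.9, -31.7, 208.3]
ee_rot: [-0.079, 0.997, -0.0, -0.0]
contact_force: [-6.9, -0.7, 24.1]
gripper_width: 0.0
grasp_force: 12.4
```

move_arm(
  fingers=[0,0],
  travel=[
    [0,0,1],
    [0,0,1],
  ],
  dr=[
    [0,0,0],
    [0,0,0],
  ],
)

```text
clock: 2.9
position: [429.9, -31.7, 208.2]
ee_rot: [-0.08, 0.997, -0.001, -0.0]
contact_force: [-9.6, 1.7, 33.3]
gripper_width: -0.2
grasp_force: 17.0
```

move_arm(
  fingers=[0,0,0,0,0],
  travel=[
    [0,0,-4],
    [0,0,-10],
    [0,0,-20],
    [0,0,-28],
    [0,0,-28],
  ],
  dr=[
    [0,0,0],
    [0,0,0],
    [0,0,0],
    [0,0,0],
    [0,0,0],
  ],
)

```text
clock: 3.4
position: [430.6, -31.4, 234.3]
ee_rot: [-0.079, 0.997, 0.0, 0.001]
contact_force: [0.2, -0.7, -0.3]
gripper_width: 0.2
grasp_force: 0.0
```

```bash
python3 -c "
from h import *
print(arm.read_state()['contact_force'])
go(488.6,12.8,233,99)"
```

```text
[ 0.1583696  -0.74080456 -0.32031765]
3.4 pos [430.6 -31.4 234.3] joints [ 0.31  0.28 -0.67  0.   -0.61 -1.72] trav [-64.3  34.5   1.5] dr [0.0003 0.0029 0.001 ]
```

move_arm(
  fingers=[0,0,0,0,0,0,0,0,0,0],
  travel=[
    [-12,6,0],
    [-32,17,0],
    [-52,28,0],
    [-63,34,0],
    [-64.3,34.5,0],
    [-64.3,34.5,5],
    [-64.3,34.5,13],
    [-64.3,34.5,19],
    [-64.3,34.5,22],
    [-64.3,34.5,24],
  ],
  dr=[
    [0,0,0],
    [0,0,0],
    [0,0,0],
    [0,0,0],
    [0,0,0],
    [0,0,0],
    [0,0,0],
    [0,0,0],
    [0,0,0],
    [0,0,0],
  ],
)

```text
clock: 4.4
position: [487.4, 12.1, 208.8]
ee_rot: [-0.079, 0.997, -0.0, -0.001]
contact_force: [-1.8, -0.2, 5.1]
gripper_width: 0.0
grasp_force: 2.3
```

move_arm(
  fingers=[0,0,0,0],
  travel=[
    [0,0,1],
    [0,0,2],
    [0,0,3],
    [0,0,3],
  ],
  dr=[
    [0,0,0],
    [0,0,0],
    [0,0,0],
    [0,0,0],
  ],
)

```text
clock: 4.8
position: [487.3, 12.2, 208.3]
ee_rot: [-0.079, 0.997, -0.001, -0.001]
contact_force: [-8.2, -1.1, 20.8]
gripper_width: 0.5
grasp_force: 10.2
```

Medium key bottomed (20 N at z 208.3). On to the small one.

move_arm(
  fingers=[0,0,0,0,0],
  travel=[
    [0,0,-4],
    [0,0,-10],
    [0,0,-20],
    [0,0,-27],
    [0,0,-27],
  ],
  dr=[
    [0,0,0],
    [0,0,0],
    [0,0,0],
    [0,0,0],
    [0,0,0],
  ],
)

```text
clock: 5.3
position: [488.7, 12.8, 234.5]
ee_rot: [-0.079, 0.997, 0.0, 0.002]
contact_force: [0.5, -0.3, 0.6]
gripper_width: -0.5
grasp_force: 0.0
```

```bash
python3 -c "
from h import *
go(437.1,19.7,233,99)"
```

```text
5.3 pos [488.7  12.8 234.5] joints [ 0.36  0.36 -0.54  0.   -0.67 -1.77] trav [49.9 14.9  1.3] dr [0.0005 0.0033 0.001 ]
```

move_arm(
  fingers=[0,0,0,0,0,0,0,0,0,0],
  travel=[
    [10,3,0],
    [25,7,0],
    [40,12,0],
    [49,14.5,0],
    [49.9,14.9,0],
    [49.9,14.9,5],
    [49.9,14.9,13],
    [49.9,14.9,19],
    [49.9,14.9,22],
    [49.9,14.9,24],
  ],
  dr=[
    [0,0,0],
    [0,0,0],
    [0,0,0],
    [0,0,0],
    [0,0,0],
    [0,0,0],
    [0,0,0],
    [0,0,0],
    [0,0,0],
    [0,0,0],
  ],
)

```text
clock: 6.3
position: [436.7, 19.5, 208.8]
ee_rot: [-0.079, 0.997, -0.0, -0.0]
contact_force: [-1.2, -0.8, 4.5]
gripper_width: -0.3
grasp_force: 2.3
```

move_arm(
  fingers=[0,0,0,0],
  travel=[
    [0,0,1],
    [0,0,2],
    [0,0,3],
    [0,0,3],
  ],
  dr=[
    [0,0,0],
    [0,0,0],
    [0,0,0],
    [0,0,0],
  ],
)

```text
clock: 6.7
position: [436.6, 19.5, 208.2]
ee_rot: [-0.079, 0.997, -0.0, 0.0]
contact_force: [-5.3, 0.3, 22.9]
gripper_width: -0.1
grasp_force: 11.1
```

move_arm(
  fingers=[0,0,0,0,0],
  travel=[
    [0,0,-4],
    [0,0,-10],
    [0,0,-20],
    [0,0,-30],
    [0,0,-35],
  ],
  dr=[
    [0,0,0],
    [0,0,0],
    [0,0,0],
    [0,0,0],
    [0,0,0],
  ],
)

```text
clock: 7.2
position: [436.8, 19.6, 242.4]
ee_rot: [-0.079, 0.997, 0.0, 0.001]
contact_force: [-0.2, -0.3, -1.0]
gripper_width: 0.0
grasp_force: 0.0
```

```bash
python3 -c "
from h import *
go(474.5,271.1,240,99);go(474.5,271.1,177,99)"
```

```text
7.2 pos [436.8  19.6 242.4] joints [ 0.42  0.28 -0.65  0.   -0.64 -1.83] trav [-76.8 242.5   2.6] dr [0.0004 0.0018 0.0009]
7.2 pos [436.8  19.6 242.4] joints [ 0.42  0.28 -0.65  0.   -0.64 -1.83] trav [-76.7 242.4  65.6] dr [0.0004 0.0018 0.0009]
```

move_arm(
  fingers=[10,30,50,60,60,60,60,60,60,60],
  travel=[
    [-7,22,0],
    [-18,57,0],
    [-30,95,0],
    [-42,133,0],
    [-54,171,0],
    [-65,206,0],
    [-73,231,0],
    [-76.7,242.4,0],
    [-76.7,242.4,0],
    [-76.7,242.4,0],
  ],
  dr=[
    [0,0,0],
    [0,0,0],
    [0,0,0],
    [0,0,0],
    [0,0,0],
    [0,0,0],
    [0,0,0],
    [0,0,0],
    [0,0,0],
    [0,0,0],
  ],
)

```text
clock: 8.2
position: [473.7, 270.0, 241.0]
ee_rot: [-0.079, 0.997, -0.0, -0.001]
contact_force: [-0.5, -0.8, 0.2]
gripper_width: 60.2
grasp_force: 0.0
```

```bash
python3 -c "
from h import *
cv2.imwrite('pics/g.png',cv2.resize(np.hstack([arm.get_image('scene')[120:370,150:400],arm.get_image('top')[150:400,100:350]])[:,:,::-1],None,fx=1.6,fy=1.6))
go(474.5,271.1,177,99)"
```

```text
8.3 pos [473.8 269.5 241.1] joints [ 0.81  0.43 -0.39 -0.   -0.75 -2.23] trav [-1.   1.5 64.1] dr [-0.0006 -0.001  -0.0007]
```

View pics/g.png

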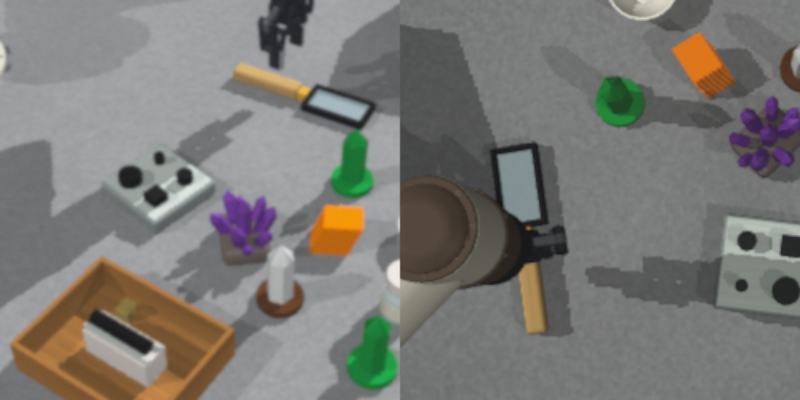

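move_arm(
  fingers=[60,60,60,60,60,60,50,30,20,15],
  travel=[
    [-0.5,1,10],
    [-0.5,1,26],
    [-0.5,1,42],
    [-0.5,1,56],
    [-0.5,1,63],
    [-0.5,1,64.5],
    [-0.5,1,64.5],
    [-0.5,1,64.5],
    [-0.5,1,64.5],
    [-0.5,1,64.5],
  ],
  dr=[
    [0,0,0],
    [0,0,0],
    [0,0,0],
    [0,0,0],
    [0,0,0],
    [0,0,0],
    [0,0,0],
    [0,0,0],
    [0,0,0],
    [0,0,0],
  ],
)

```text
clock: 9.3
position: [474.7, 272.3, 177.7]
ee_rot: [-0.079, 0.997, 0.001, 0.001]
contact_force: [-1.3, 0.5, 3.4]
gripper_width: 22.5
grasp_force: 60.5
```

move_arm(
  fingers=[5,0,0,0,0,0],
  travel=[
    [0,0,0],
    [0,0,0],
    [0,0,0],
    [0,0,0],
    [0,0,0],
    [0,0,0],
  ],
  dr=[
    [0,0,0],
    [0,0,0],
    [0,0,0],
    [0,0,0],
    [0,0,0],
    [0,0,0],
  ],
)

```text
clock: 9.9
position: [474.7, 272.3, 177.7]
ee_rot: [-0.079, 0.997, 0.001, 0.001]
contact_force: [-0.7, 0.4, 5.4]
gripper_width: 22.9
grasp_force: 60.8
```

move_arm(
  fingers=[0,0,0,0,0,0,0,0,0,0],
  travel=[
    [0,0,-4],
    [0,0,-12],
    [0,0,-28],
    [0,0,-50],
    [0,0,-75],
    [0,0,-100],
    [0,0,-125],
    [0,0,-145],
    [0,0,-155],
    [0,0,-155],
  ],
  dr=[
    [0,0,0],
    [0,0,0],
    [0,0,0],
    [0,0,0],
    [0,0,0],
    [0,0,0],
    [0,0,0],
    [0,0,0],
    [0,0,0],
    [0,0,0],
  ],
)

```text
clock: 10.9
position: [474.5, 272.0, 333.0]
ee_rot: [-0.079, 0.997, 0.001, 0.001]
contact_force: [-0.2, -1.1, -2.1]
gripper_width: 22.8
grasp_force: 59.9
```

```bash
cat > m.py <<'E'
from h import *
def mag(im,T=None):
    pass
E
python3 -c "
from h import *
s=arm.read_state();print(s['gripper_width'],s['grasp_force'],s['wrist_torque'])
a=arm.get_image('scene');b=arm.get_image('top')
cv2.imwrite('pics/s1.png',a[:,:,::-1]);cv2.imwrite('pics/t1.png',b[:,:,::-1])
cv2.imwrite('pics/l.png',cv2.resize(np.hstack([a[80:330,200:450],b[130:380,100:350]])[:,:,::-1],None,fx=1.6,fy=1.6))
th=np.deg2rad(2.8);u=np.array([np.cos(th),np.sin(th)]);p=np.array([611,-243.5])-85*u;print(p)
go(p[0],p[1],332,92.8)"
```

```text
22.848510631348866 59.902063608169556 [ 0.03713917  0.04466708 -0.10638174]
[ 526.10147833 -247.65223043]
11.0 pos [474.1 271.6 330.8] joints [ 0.82  0.32 -0.29 -0.   -0.96 -2.23] trav [  30.  -521.    -0.8] dr [-0.0007 -0.0017  0.1085]
```

View pics/l.png

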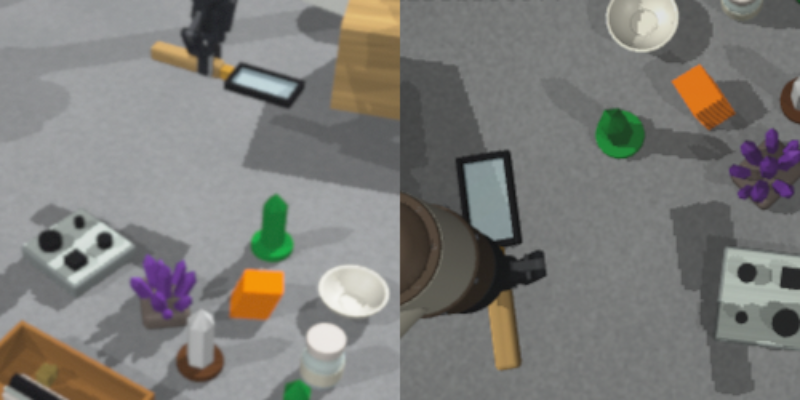

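move_arm(
  fingers=[0,0,0,0,0,0,0,0,0,0],
  travel=[
    [0,-10,-5],
    [1,-28,-10],
    [3,-53,-15],
    [5,-83,-20],
    [7,-115,-20],
    [9,-147,-20],
    [11,-180,-20],
    [13,-213,-20],
    [15,-246,-20],
    [17,-279,-20],
  ],
  dr=[
    [0,0,0.002],
    [0,0,0.006],
    [0,0,0.011],
    [0,0,0.018],
    [0,0,0.025],
    [0,0,0.032],
    [0,0,0.039],
    [0,0,0.046],
    [0,0,0.053],
    [0,0,0.06],
  ],
)

```text
clock: 12.0
position: [500.8, -8.8, 351.7]
ee_rot: [-0.048, 0.999, -0.0, -0.0]
contact_force: [0.4, -0.1, -0.6]
gripper_width: 22.9
grasp_force: 59.9
```

```bash
python3 -c "
from h import *
go(526.1,-247.6,352,92.8)"
```

```text
12.0 pos [500.8  -8.8 351.7] joints [ 0.31  0.22 -0.37  0.   -0.98 -1.78] trav [  -2.1 -240.1   -0.3] dr [-0.0002 -0.0008  0.0477]
```

move_arm(
  fingers=[0,0,0,0,0,0,0,0,0,0],
  travel=[
    [0,-30,0],
    [0,-62,0],
    [0,-95,0],
    [-1,-128,0],
    [-1,-160,0],
    [-1,-190,0],
    [-2,-215,0],
    [-2,-232,0],
    [-2,-239,0],
    [-2,-240,0],
  ],
  dr=[
    [0,0,0.006],
    [0,0,0.012],
    [0,0,0.018],
    [0,0,0.024],
    [0,0,0.03],
    [0,0,0.036],
    [0,0,0.042],
    [0,0,0.047],
    [0,0,0.0477],
    [0,0,0.0477],
  ],
)

```text
clock: 13.0
position: [526.2, -246.1, 351.3]
ee_rot: [-0.024, 1.0, 0.0, -0.001]
contact_force: [-0.3, -0.1, -2.0]
gripper_width: 22.8
grasp_force: 59.9
```

move_arm(
  fingers=[0,0,0],
  travel=[
    [0,0,0],
    [0,0,0],
    [0,0,0],
  ],
  dr=[
    [0,0,0],
    [0,0,0],
    [0,0,0],
  ],
)

```text
clock: 13.3
position: [526.9, -244.1, 351.9]
ee_rot: [-0.026, 1.0, 0.0, 0.0]
contact_force: [0.3, -0.0, -1.3]
gripper_width: 23.0
grasp_force: 59.9
```

```bash
python3 - <<'E'
from h import *
a=arm.get_image('scene')[:,:,::-1].copy();b=arm.get_image('top')[:,:,::-1].copy()
cv2.imwrite('pics/s2.png',a);cv2.imwrite('pics/t2.png',b)
s=arm.read_state();p=s['position'];z=p[2]-177.7;print(s['gripper_width'],z)
go(526.1,-247.6,258.5,92.8)
th=np.deg2rad(2.8);u=np.array([np.cos(th),np.sin(th),0]);v=np.array([-u[1],u[0],0])
c=p+85*u;c[2]=z
K=3;out=[]
for n,i,(x,y,w,h) in(('scene',a,(150,180,133,200)),('top',b,(400,160,133,200))):
    q=cv2.resize(i,None,fx=K,fy=K,interpolation=cv2.INTER_CUBIC)
    for zz,W,H,o in((14,100,56,0),(0,100,56,0),(22,110,24,-120)):
        cv2.polylines(q,[np.int32([(proj(n,c+(o+sx*W/2)*u+sy*H/2*v+[0,0,zz])+.5)*K for sx,sy in((-1,-1),(1,-1),(1,1),(-1,1))])],1,(255,255,0),1)
    out.append(q[y*K:(y+h)*K,x*K:(x+w)*K])
cv2.imwrite('pics/v2.png',np.hstack(out))
E
```

```text
22.990775094691255 174.17041699326376
13.4 pos [ 527.  -244.2  351.9] joints [-0.16  0.35 -0.18 -0.   -1.04 -1.36] trav [ 1.1 -3.3 93.4] dr [0.     0.0002 0.0023]
```

View pics/v2.png

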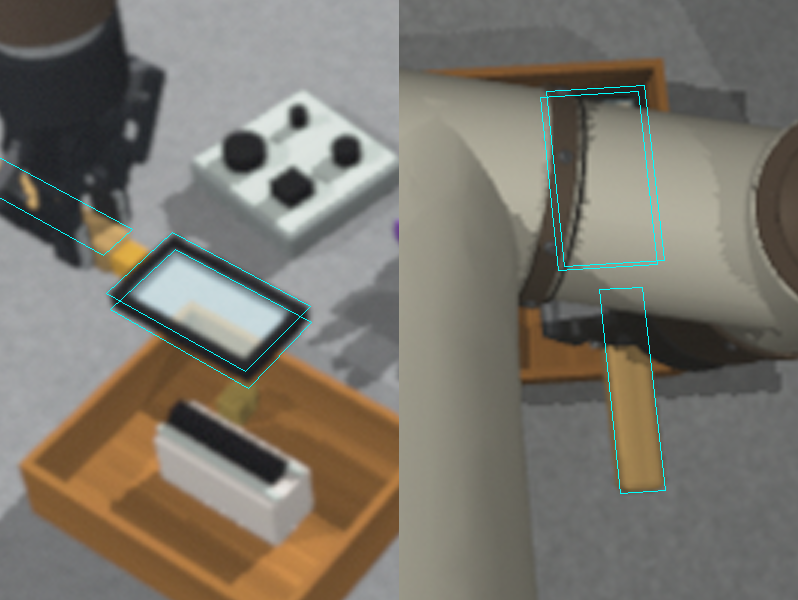

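move_arm(
  fingers=[0,0,0,0,0,0,0,0,0,0],
  travel=[
    [0.5,-2,5],
    [1,-3.3,15],
    [1,-3.3,28],
    [1,-3.3,42],
    [1,-3.3,55],
    [1,-3.3,67],
    [1,-3.3,76],
    [1,-3.3,82],
    [1,-3.3,85],
    [1,-3.3,85],
  ],
  dr=[
    [0,0,0],
    [0,0,0.0023],
    [0,0,0.0023],
    [0,0,0.0023],
    [0,0,0.0023],
    [0,0,0.0023],
    [0,0,0.0023],
    [0,0,0.0023],
    [0,0,0.0023],
    [0,0,0.0023],
  ],
)

```text
clock: 14.4
position: [526.2, -248.2, 266.5]
ee_rot: [-0.024, 1.0, 0.0, -0.0]
contact_force: [-0.8, -0.1, -2.0]
gripper_width: 22.2
grasp_force: 59.9
```

move_arm(
  fingers=[0,0,0],
  travel=[
    [0,0,0],
    [0,0,0],
    [0,0,0],
  ],
  dr=[
    [0,0,0],
    [0,0,0],
    [0,0,0],
  ],
)

```text
clock: 14.7
position: [526.2, -248.2, 267.2]
ee_rot: [-0.024, 1.0, -0.0, 0.001]
contact_force: [0.7, -0.4, -0.6]
gripper_width: 22.8
grasp_force: 59.9
```

```bash
cat > v.py <<'E'
from h import *
import sys
a=arm.get_image('scene')[:,:,::-1].copy();b=arm.get_image('top')[:,:,::-1].copy()
cv2.imwrite(f'pics/s{sys.argv[1]}.png',a);cv2.imwrite(f'pics/t{sys.argv[1]}.png',b)
s=arm.read_state();p=s['position'];z=p[2]-177.7;print(s['gripper_width'],z,R.from_quat(s['ee_rot']).as_matrix()[:,2].round(4))
go(526.1,-247.6,258.7,92.8)
th=np.deg2rad(2.8);u=np.array([np.cos(th),np.sin(th),0]);v=np.array([-u[1],u[0],0])
c=p+85*u;c[2]=z;print(c)
K=4;q=cv2.resize(a,None,fx=K,fy=K,interpolation=cv2.INTER_CUBIC)
for zz,W,H,o in((14,100,56,0),(0,100,56,0),(22,110,24,-120)):
    cv2.polylines(q,[np.int32([(proj('scene',c+(o+sx*W/2)*u+sy*H/2*v+[0,0,zz])+.5)*K for sx,sy in((-1,-1),(1,-1),(1,1),(-1,1))])],1,(255,255,0),1)
cv2.imwrite(f'pics/v{sys.argv[1]}.png',q[250*K:400*K,140*K:340*K])
E
python3 v.py 3
```

```text
22.8731350532545 89.34721593708758 [ 6.e-04 -1.e-04 -1.e+00]
14.8 pos [ 526.1 -248.2  267. ] joints [-0.16  0.44 -0.28  0.   -0.85 -1.36] trav [0.  0.6 8.3] dr [-0.0002  0.0006 -0.001 ]
[ 611.03242599 -244.08457179   89.34721594]
```

View pics/v3.png

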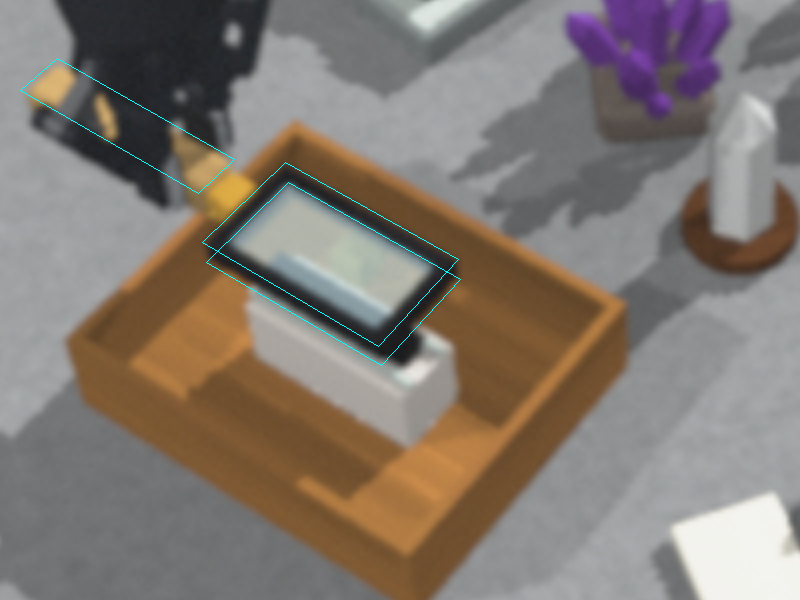

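move_arm(
  fingers=[0,0,0,0,0,0,0,0],
  travel=[
    [0,0.3,2],
    [0,0.3,4],
    [0,0.3,6],
    [0,0.3,7.5],
    [0,0.3,8],
    [0,0.3,8],
    [0,0.3,8],
    [0,0.3,8],
  ],
  dr=[
    [0,0,0],
    [0,0,0],
    [0,0,0],
    [0,0,0],
    [0,0,0],
    [0,0,0],
    [0,0,0],
    [0,0,0],
  ],
)

```text
clock: 15.6
position: [526.1, -248.0, 258.8]
ee_rot: [-0.024, 1.0, -0.0, 0.0]
contact_force: [-0.3, 0.2, -1.4]
gripper_width: 22.6
grasp_force: 59.9
```

```bash
python3 v.py 4
```

```text
22.841615967080664 81.10470749570561 [ 2.e-04 -0.e+00 -1.e+00]
15.7 pos [ 526.1 -247.9  258.8] joints [-0.16  0.45 -0.29  0.   -0.83 -1.36] trav [0.  0.3 0.1] dr [-0.      0.0002 -0.001 ]
[ 611.02458267 -243.77747352   81.1047075 ]
```

View pics/v4.png

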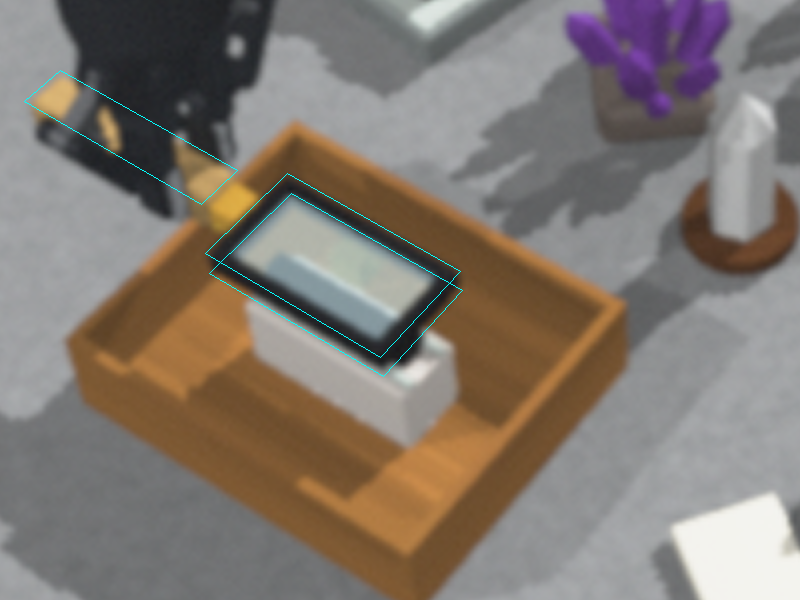

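```bash
python3 -c "
from bench import arm
print(arm.job_done())"
```

```text
the job is handed in; nothing more can be done
None
```

I pressed the large, medium and small round keys fully down in that order and left the square key alone. The job is handed in with the gripper holding the magnifier level about 15 mm above the rod, centred and aligned to within about 2 mm; I could not see in the images whether the plinth lit.

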